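Set and clamp the sliding stop of a dish-carrier locating plate

ROBOT

A 6-joint arm with a two-finger parallel gripper is mounted at the origin on the work surface. World frame = base frame: x ahead of the robot, y to its left, z up, the work surface at z = 0. Lengths are in m, angles in rad, forces in N, time in s.
With the tool pointing down it reaches from about 0.3 to 0.85 m from the base axis. Payload 4.2 kg.
Tool frame: the origin (TCP) lies at the very end of the fingers, on their centre line; the grasp point (between the pads) lies 19 mm behind it; z points along the fingers, x is the direction in which the jaws open and shut, and the axes are right-handed (so a half turn about z gives the same grasp; the last joint's range is limited). The gripper opens to 91 mm and grips with 3 to 60 N. Pads are 32 mm wide; open, the fingers measure 118 mm over their backs; the gripper's body (76 mm by 178 mm) begins 60 mm behind the grasp point.
Start: joints at [-1.264, 0.32, 1.565, -0, 1.257, -0.02], TCP at [0.185, -0.545, 0.214] pointing down, gripper open.
Joint ranges: [-3.11, 3.11], [-0.84, 2.01], [0.21, 2.61], [-1.34, 4.49], [0.05, 2.63], [-2.56, 2.56]. Speed limits (rad/s): [2.57, 2.57, 3.14, 3.14, 3.14, 3.14].

INTERFACE

Orientations are given as a unit quaternion [x, y, z, w].
In Python, from plant import status, cams, robot, outline_of, pinpoint gives the robot as it stands.
- The arm moves only by the tool send_rows, never from a script. Its argument "targets" is a list of rows, each an object of numbers: "dx", "dy", "dz": the shift along the tool's x, y, z in cm; "roll": the turn about the tool's z in rad; "grip": the finger opening in cm, from 0 to 9.12. A call has exactly 8 rows; each row shifts and turns the commanded pose from where the row before left it, along the tool's axes as they then stand; what a row does not reach is not made up. A row lasts 1/12 s, in which the tool goes at most 41.7 mm and 7.16 degrees, less where a joint would pass 70% of its speed; a pose out of reach is approached as far as the arm can. A call with a gripper value outside its range is refused whole. The fingers move at their own pace and stop on an object; the grip force is fixed at half the most. Time passes only in rows, so rows that do not move let the fingers close, or fill a call up. It gives the time, the measured TCP pose, the force and the opening at its end, in the units of the state.
- status.get_state(): the state, without advancing time (a new reading comes with each control period).
- cams.camera(name): name is "scene" or "top" or "wrist"; returns (picture, depth): 384x512x3 uint8, red, green, blue; 384x512 float32, m along the optical axis (not along the pixel's ray), 0 where there is no reading.
- cams.calibration(name): a dict with "intrinsics" (3x3 intrinsics, pixels), "view" (4x4, takes a point from world to camera coordinates); the wrist camera has in their place "mount" (4x4, takes a point from camera to tool coordinates, whose origin is the TCP and whose axes are the tool frame's). Camera axes: x right, y down, z forward; pixel columns grow to the right and rows downward; lengths in m; the calibration is good to about 2 mm. A picture is of the moment at which its call begins: read the wrist's pose just before it. calibration takes no time and is no camera call.
- robot.finish_job(): hands the job in, once; it reports no verdict.
Trained networks look in the newest picture that a camera, given by its name, has taken for a name from the list of things; names that differ only in an ending like _2 or _b are one class to them, and where a whole thing is asked for, a point or a joint stands for the part that bears it (a point fixed in the world has none). Each returns a list of dicts, best first, with "score" (0 to 1); they miss things now and then, are a little off and sometimes report something else, mostly with a low value. They report only what shows in the picture. A call takes as long as a camera call.
- outline_of(target, camera): "mask" (384x512 bool, what is visible of it) and "box" ([centre column, centre row, width, height] in pixels, round what is visible of it).
- pinpoint(target, camera): "point" ([row, column] in pixels: a listed point, or the origin of a listed thing).
The state is a dict: "t": time; "joints": joint angles; "qvel": joint speeds; "joint_torque": joint torques, N m; "position": TCP position; "tcp_rot": TCP orientation; "force": force on the tool from outside, world axes, zero at the start; "wrist_torque": the same for the moment, N m; "finger_gap": opening from 0.0 (shut) to 1.0 (fully open).
Only numpy, scipy, OpenCV 4.12 (cv2) and the standard library are available. Lean on these libraries where they do the work, as an engineer would, in place of code of your own. Each camera call takes 0.05 s, during which the arm holds its last target. There are 200 camera calls.

TASK

Set up the locating plate on the bench for the next dish carriers: slide the blue stop along its slots until its white line points at the green mark (not the orange one), and only then tighten it by turning the black bar knob clockwise, seen from above, as far as it goes (a bit less than a quarter turn). Let go of everything at the end.

Things in the scene. Friction and masses are not known exactly. Their poses are not given: they have to be found in the camera images.
- stop_grip (a point): Blue upright stop, 84 mm long (x), 14 thick (y), 45 high, on a 5 mm thick slotted steel foot that extends to -y. Point in its middle plane (that of its white line), 15 mm below its top, 46 mm above the bench, 30 mm above the foot. It slides only along its y, either way, 110 mm end to end, friction about 4 N, and stays where left. Pinch it across its thickness from above.
- mark_green: Green mark: two bars, 24 x 8 mm, on both long margins of the fixed aluminium plate (336 x 140 x 10 mm). Origin midway between them, 10 mm above the bench, on the line of the stop's travel; x along the bars, y the sliding direction. The stop is set when stop_grip has the same y in this frame. A like orange mark, 50 mm or more away, is not the one.
- clamp_grip (a point): Black bar knob fixed on the plate, 75 mm or more from the stop's middle plane. Point on its vertical axis, 46 mm above the bench, 13 mm below the bar's top. The bar is 46 mm long (x), 14 thick (y), 34 high; pinch it across its thickness from above. The point turns with it. A low bolt (top 23 mm above the bench) stands 44 mm away.
- clamp (a joint): Angle of the knob in rad: 0 to 0.3 at the start (loose, bar nearly parallel to the stop), grows clockwise seen from above, hard stop at 1.4 (tight). Friction about 0.08 N m; it stays where it is left.

How it is judged:
By the outcome, as a careful person would: the job done as asked, in the order asked, and still so for the second after the job is handed in, with the robot touching nothing.
It also fails if it takes over 38 s, if anything falls off the work surface, if the arm or the gripper's body presses on something with over 40 N, if the wrist force passes 120 N, or if a joint passes its speed limit or range.

## Working session

There is one attempt and no reset: what is moved stays moved. The work goes in short steps, Python scripts to look and compute and a tool call to move; the robot and the scene stay as the last step left them, time stands still between calls to the robot, and variables do not carry over. Pictures are saved under pics/ and viewed, about 8 in all and at most 12, crops included, and the job is handed in when it is done.

Besides the shell and the picture viewer there is one more tool, called after "Emit:" as name(argument=value, ...) on one line, values as JSON. send_rows: Moves the arm, as the interface text tells. Its arguments: {"type":"object","properties":{"targets":{"type":"array"}},"required":["targets"]}

```bash
mkdir -p pics; cat > h.py <<'E'
import numpy as np, cv2
from scipy.spatial.transform import Rotation as R
from plant import status, cams, robot, outline_of, pinpoint
def T_cam(name):
    c=cams.calibration(name); K=np.array(c["intrinsics"])
    if "view" in c: return K,np.linalg.inv(np.array(c["view"]))
    s=status.get_state(); T=np.eye(4); T[:3,:3]=R.from_quat(s["tcp_rot"]).as_matrix(); T[:3,3]=s["position"]
    return K,T@np.array(c["mount"])
def atz(px,name,z,KT=None):   # px=[row,col] -> world point on plane z
    K,T=KT or T_cam(name); d=T[:3,:3]@np.linalg.solve(K,[px[1],px[0],1]); o=T[:3,3]
    return o+d*(z-o[2])/d[2]
def snap(name,fn=None):
    KT=T_cam(name); im,d=cams.camera(name)
    if fn: cv2.imwrite("pics/"+fn,im[:,:,::-1])
    return im,d,KT
def cloud(d,KT):
    K,T=KT; v,u=np.indices(d.shape); P=np.stack([(u-K[0,2])/K[0,0]*d,(v-K[1,2])/K[1,1]*d,d],-1)
    return P@T[:3,:3].T+T[:3,3]
E
python3 - <<'E'
from h import *
print(status.get_state())
for n in("top","scene"):
    im,d,KT=snap(n,n+"0.png")
    for t,z in(("stop_grip",.046),("mark_green",.010),("clamp_grip",.046)):
        for r in pinpoint(t,n)[:2]: print(n,t,r["score"],np.round(r["point"],1),atz(r["point"],n,z,KT).round(4))
a=cv2.imread("pics/top0.png");cv2.imwrite("pics/top0.png",a)
E
```

```text
{'t': 0.0, 'joints': array([-1.26401242e+00,  3.20272233e-01,  1.56570358e+00, -1.20603195e-05,
        1.25740962e+00, -2.00303049e-02]), 'qvel': array([-6.07047321e-04, -3.78051177e-05, -6.26977986e-05, -1.28812238e-03,
       -1.41235207e-03, -3.67849769e-04]), 'joint_torque': array([-7.87259942e-04, -4.12466168e+01, -2.31975996e+01,  7.28312368e-02,
        4.55176283e-02, -1.51940289e-04]), 'position': array([ 0.18441247, -0.54407013,  0.21312206]), 'tcp_rot': array([ 8.12720729e-01, -5.82652739e-01, -7.21342690e-04, -5.32180497e-04]), 'force': array([ 0.07713112,  0.34162114, -0.40589423]), 'wrist_torque': array([ 0.00099818, -0.00804422, -0.07337233]), 'finger_gap': 0.9983110507343945}
top stop_grip 0.88 [181.7 178.7] [0.5731 0.1356 0.046 ]
top clamp_grip 0.72 [195.5 253.2] [0.5454 0.0039 0.046 ]
scene stop_grip 0.89 [246.3 318.6] [0.5702 0.1353 0.046 ]
scene clamp_grip 0.75 [187.  261.8] [0.54   0.0019 0.046 ]
```

View pics/top0.png

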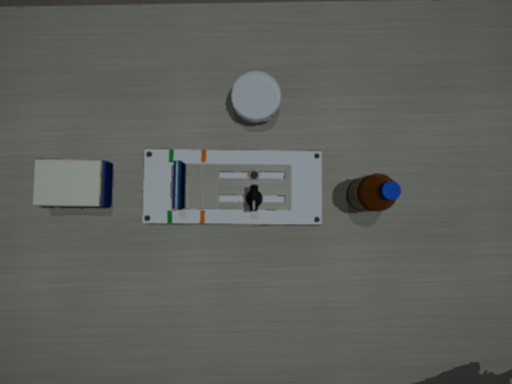

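The top picture shows the plate with the stop at column 179, the green bars at about column 170 (rows 155 and 217), the orange bars at about column 203, and the knob at (197, 254). Next I measure the marks by colour and the directions from the depth data.

```bash
python3 - <<'E'
from h import *
for n in("top","scene"):
    im,d,KT=snap(n,n+"1.png"); hsv=cv2.cvtColor(im,cv2.COLOR_RGB2HSV)
    for nm,lo,hi in(("green",45,80),("orange",5,20)):
        m=cv2.inRange(hsv,(lo,130,50),(hi,255,255)); k,l,s,c=cv2.connectedComponentsWithStats(m)
        for i in range(1,k):
            if s[i,4]>8:
                p=atz(c[i][::-1],n,.010,KT)
                if abs(p[0]-.57)<.12: print(n,nm,s[i],c[i].round(1),p.round(4))
    P=cloud(d,KT)
    for t in("stop_grip","clamp_grip"):
        for r in outline_of(t,n)[:1]:
            q=P[r["mask"]&(d>0)]; print(n,t,r["score"],r["box"],q.min(0).round(3),q.max(0).round(3))
            top=q[q[:,2]>.054]
            if len(top)>5:
                print("  top",len(top)); (c,sz,a)=cv2.minAreaRect(top[:,:2].astype(np.float32)*1000); print(c,sz,a)
    for r in pinpoint("mark_green",n): print(r)
    if n=="top": cr=im[140:235,130:330]
    else: cr=im[130:330,150:420]
    cv2.imwrite("pics/c_%s.png"%n,cv2.resize(np.clip(cr[:,:,::-1]*1.6,0,255).astype(np.uint8),None,fx=2.9 if n=="scene" else 4,fy=2.9 if n=="scene" else 4,interpolation=cv2.INTER_CUBIC))
E
```

```text
top green [170 150   3  11  33] [171. 155.] [0.6267 0.1567 0.01  ]
top green [168 211   3  12  35] [169.  216.7] [0.5111 0.1615 0.01  ]
top orange [202 150   4  12  41] [203.2 155.1] [0.6252 0.0961 0.01  ]
top orange [370 174  21  11 135] [378.9 178.4] [ 0.5733 -0.2345  0.01  ]
top orange [380 201  14  10  55] [387.3 204.6] [ 0.5234 -0.2482  0.01  ]
top orange [200 211   4  13  42] [201.9 217.4] [0.5083 0.1005 0.01  ]
top stop_grip 0.87 [230.8, 184.6, 119.3, 47.5] [ 0.522 -0.066  0.009] [0.619 0.155 0.064]
  top 431
(582.1572265625, 79.27021026611328) (84.79238891601562, 151.9138946533203) 13.24972152709961
top clamp_grip 0.73 [253.8, 198.7, 19.1, 32.3] [ 0.52  -0.011  0.01 ] [0.568 0.019 0.063]
  top 206
(542.5015258789062, 3.4198689460754395) (12.267523765563965, 45.61174392700195) 88.61480712890625
scene green [354 250  13  10  52] [359.5 254.8] [0.513 0.161 0.01 ]
scene green [290 296  16  12  76] [297.5 301.2] [0.6286 0.157  0.01  ]
scene orange [ 153   88   38   42 1211] [171.2 110.3] [ 0.4707 -0.3265  0.01  ]
scene orange [159 154  31  12 208] [174.6 160. ] [ 0.5648 -0.1826  0.01  ]
scene orange [319 226  12   9  29] [324.4 229.9] [0.5106 0.0985 0.01  ]
scene orange [256 266  17  12  84] [263.8 271.6] [0.6258 0.0964 0.01  ]
scene stop_grip 0.63 [272.5, 233.4, 150.0, 110.5] [ 0.522 -0.069  0.008] [0.614 0.146 0.063]
  top 682
(569.76220703125, 137.74972534179688) (14.877557754516602, 88.69206237792969) 87.25084686279297
scene clamp_grip 0.6 [262.4, 191.3, 30.9, 30.8] [ 0.52  -0.004  0.016] [0.567 0.02  0.06 ]
  top 234
(544.4932250976562, 3.7958908081054688) (14.192414283752441, 44.57920837402344) 86.296875
{'point': [244.8, 318.8], 'score': 0.25}
```

View pics/c_top.png

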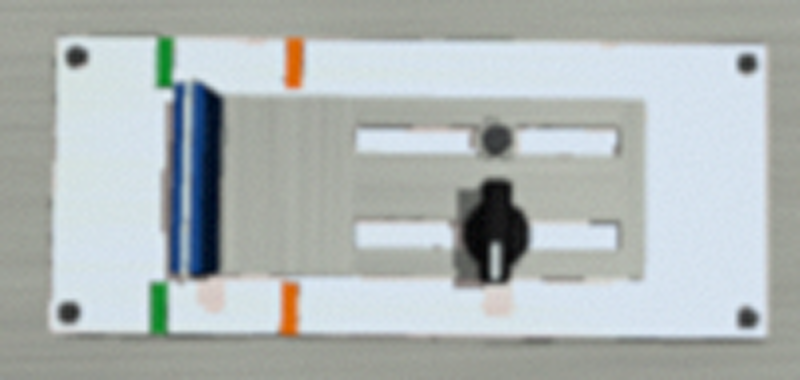

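View pics/c_scene.png

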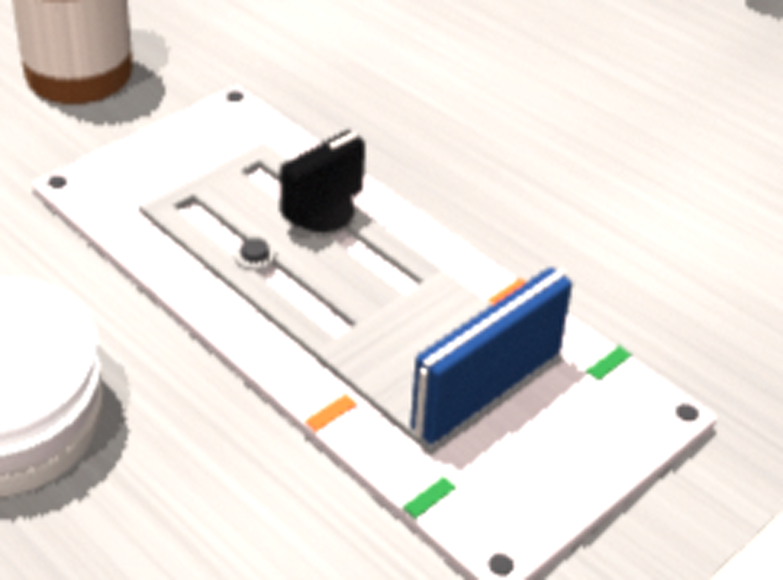

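The close-ups confirm it: the green bars are about 23 mm to +y of the stop's white line, the orange bars are on the other side of it, and the knob and bolt are separate. I move above the stop without turning, and then turn.

Emit:
send_rows(targets=[{"dx": -2.17, "dy": -2.43, "dz": 0, "roll": 0, "grip": 9.1}, {"dx": -2.17, "dy": -2.43, "dz": 0, "roll": 0, "grip": 9.1}, {"dx": -2.17, "dy": -2.43, "dz": 0, "roll": 0, "grip": 9.1}, {"dx": -2.17, "dy": -2.43, "dz": 0, "roll": 0, "grip": 9.1}, {"dx": -2.17, "dy": -2.43, "dz": 0, "roll": 0, "grip": 9.1}, {"dx": -2.17, "dy": -2.43, "dz": 0, "roll": 0, "grip": 9.1}, {"dx": -2.17, "dy": -2.43, "dz": 0, "roll": 0, "grip": 9.1}, {"dx": -2.17, "dy": -2.43, "dz": 0, "roll": 0, "grip": 9.1}])

```text
t: 1.47
position: [0.3135, -0.3163, 0.2142]
tcp_rot: [0.813, -0.583, 0.0, 0.0]
force: [1.1, 0.2, -0.6]
finger_gap: 1.0
```

Emit:
send_rows(targets=[{"dx": -2.17, "dy": -2.43, "dz": 0, "roll": 0, "grip": 9.1}, {"dx": -2.17, "dy": -2.43, "dz": 0, "roll": 0, "grip": 9.1}, {"dx": -2.17, "dy": -2.43, "dz": 0, "roll": 0, "grip": 9.1}, {"dx": -2.17, "dy": -2.43, "dz": 0, "roll": 0, "grip": 9.1}, {"dx": -2.17, "dy": -2.43, "dz": 0, "roll": 0, "grip": 9.1}, {"dx": -2.17, "dy": -2.43, "dz": 0, "roll": 0, "grip": 9.1}, {"dx": -2.17, "dy": -2.43, "dz": 0, "roll": 0, "grip": 9.1}, {"dx": -2.17, "dy": -2.43, "dz": 0, "roll": 0, "grip": 9.1}])

```text
t: 2.13
position: [0.4419, -0.0894, 0.2142]
tcp_rot: [0.813, -0.583, 0.0, -0.0]
force: [0.4, -0.8, 0.4]
finger_gap: 0.993
```

Emit:
send_rows(targets=[{"dx": -2.17, "dy": -2.43, "dz": 0, "roll": 0, "grip": 9.1}, {"dx": -2.17, "dy": -2.43, "dz": 0, "roll": 0, "grip": 9.1}, {"dx": -2.17, "dy": -2.43, "dz": 0, "roll": 0, "grip": 9.1}, {"dx": -2.17, "dy": -2.43, "dz": 0, "roll": 0, "grip": 9.1}, {"dx": -2.17, "dy": -2.43, "dz": 0, "roll": 0, "grip": 9.1}, {"dx": -2.17, "dy": -2.43, "dz": 0, "roll": 0, "grip": 9.1}, {"dx": -2.17, "dy": -2.43, "dz": 0, "roll": 0, "grip": 9.1}, {"dx": -2.17, "dy": -2.43, "dz": 0, "roll": 0, "grip": 9.1}])

```text
t: 2.8
position: [0.5703, 0.1375, 0.214]
tcp_rot: [0.813, -0.583, 0.0, 0.0]
force: [0.9, -0.8, -0.3]
finger_gap: 0.997
```

Emit:
send_rows(targets=[{"dx": 0, "dy": 0, "dz": 0, "roll": -0.116, "grip": 9.1}, {"dx": 0, "dy": 0, "dz": 0, "roll": -0.116, "grip": 9.1}, {"dx": 0, "dy": 0, "dz": 0, "roll": -0.116, "grip": 9.1}, {"dx": 0, "dy": 0, "dz": 0, "roll": -0.116, "grip": 9.1}, {"dx": 0, "dy": 0, "dz": 0, "roll": -0.116, "grip": 9.1}, {"dx": 0, "dy": 0, "dz": 0, "roll": -0.116, "grip": 9.1}, {"dx": 0, "dy": 0, "dz": 0, "roll": -0.116, "grip": 9.1}, {"dx": 0, "dy": 0, "dz": 0, "roll": -0.116, "grip": 9.1}])

```text
t: 3.47
position: [0.5697, 0.1359, 0.2139]
tcp_rot: [0.988, -0.154, -0.0, 0.0]
force: [-0.4, -0.1, -0.8]
finger_gap: 0.996
```

Emit:
send_rows(targets=[{"dx": 0, "dy": 0, "dz": 0, "roll": -0.116, "grip": 9.1}, {"dx": 0, "dy": 0, "dz": 0, "roll": -0.116, "grip": 9.1}, {"dx": 0, "dy": 0, "dz": 0, "roll": -0.116, "grip": 9.1}, {"dx": 0, "dy": 0, "dz": 0, "roll": -0.116, "grip": 9.1}, {"dx": 0, "dy": 0, "dz": 0, "roll": -0.116, "grip": 9.1}, {"dx": 0, "dy": 0, "dz": 0, "roll": -0.116, "grip": 9.1}, {"dx": 0, "dy": 0, "dz": 0, "roll": -0.116, "grip": 9.1}, {"dx": 0, "dy": 0, "dz": 0, "roll": -0.116, "grip": 9.1}])

```text
t: 4.13
position: [0.5697, 0.1359, 0.2139]
tcp_rot: [0.953, 0.304, -0.0, 0.0]
force: [-0.8, 0.5, 0.3]
finger_gap: 0.995
```

Emit:
send_rows(targets=[{"dx": 0, "dy": 0, "dz": 0, "roll": -0.116, "grip": 9.1}, {"dx": 0, "dy": 0, "dz": 0, "roll": -0.116, "grip": 9.1}, {"dx": 0, "dy": 0, "dz": 0, "roll": -0.116, "grip": 9.1}, {"dx": 0, "dy": 0, "dz": 0, "roll": -0.116, "grip": 9.1}, {"dx": 0, "dy": 0, "dz": 0, "roll": -0.116, "grip": 9.1}, {"dx": 0, "dy": 0, "dz": 0, "roll": -0.116, "grip": 9.1}, {"dx": 0, "dy": 0, "dz": 0, "roll": -0.116, "grip": 9.1}, {"dx": 0, "dy": 0, "dz": 0, "roll": 0, "grip": 9.1}])

```text
t: 4.8
position: [0.5697, 0.1359, 0.2139]
tcp_rot: [0.756, 0.654, -0.0, 0.0]
force: [-0.4, 0.2, 0.5]
finger_gap: 0.997
```

```bash
python3 - <<'E'
from h import *
s=status.get_state(); print(s["joints"].round(3),R.from_quat(s["tcp_rot"]).as_matrix()[:,0])
n="wrist"
im,d,KT=snap(n,"w0.png"); hsv=cv2.cvtColor(im,cv2.COLOR_RGB2HSV)
for nm,lo,hi in(("green",45,80),("orange",5,20)):
    m=cv2.inRange(hsv,(lo,130,50),(hi,255,255)); k,l,st,c=cv2.connectedComponentsWithStats(m)
    for i in range(1,k):
        if st[i,4]>40: print(nm,st[i],atz(c[i][::-1],n,.010,KT).round(4))
for t in("stop_grip","clamp_grip"):
    for r in pinpoint(t,n)[:1]: print(t,r["score"],r["point"],atz(r["point"],n,.046,KT).round(4))
P=cloud(d,KT); 
q=P[(d>0)&(P[...,2]>.055)&(P[...,2]<.065)&(P[...,0]>.5)&(P[...,0]<.64)]
for a,b in((.1,.2),(-.04,.04)):
    z=q[(q[:,1]>a)&(q[:,1]<b)]
    if len(z)>20: print(len(z),cv2.minAreaRect(z[:,:2].astype(np.float32)*1000))
E
```

```text
[ 0.215  0.337  1.539 -0.     1.266 -1.211] [ 1.44394297e-01  9.89520217e-01 -1.63524690e-04]
green [270 111   7  20 104] [0.5126 0.1598 0.01  ]
green [279 203   6  17  82] [0.6282 0.1558 0.01  ]
orange [219 116   8  21 127] [0.51  0.099 0.01 ]
orange [232 208   7  17  98] [0.6257 0.0947 0.01  ]
orange [ 76 249  18  53 347] [ 0.6829 -0.1313  0.01  ]
orange [426 249  18  53 343] [0.7545 0.3587 0.01  ]
orange [ 245  312  267   20 3998] [0.8222 0.2859 0.01  ]
stop_grip 0.59 [178.8, 257.9] [0.5724 0.1332 0.046 ]
clamp_grip 0.65 [169.9, 141.9] [0.5431 0.0041 0.046 ]
958 ((569.0413208007812, 135.59556579589844), (13.995284080505371, 88.0665283203125), 88.02134704589844)
537 ((542.300048828125, 2.779409885406494), (14.014564514160156, 45.601295471191406), 86.30764770507812)
```

View pics/w0.png

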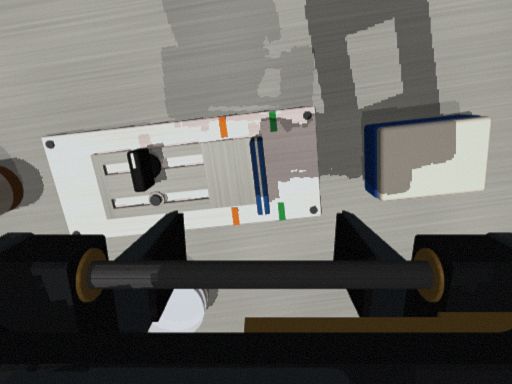

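The wrist view shows the stop upright at column 258, with green at about column 275 and orange at about column 227. The stop's centre is about (0.569, 0.1355), the green midpoint about (0.570, 0.158), so the slide is roughly 22 mm to +y. I turn square, start going down, and check how high the box is.

Emit:
send_rows(targets=[{"dx": 0, "dy": 0, "dz": 1.5, "roll": -0.055, "grip": 9.1}, {"dx": 0, "dy": 0, "dz": 1.5, "roll": -0.055, "grip": 9.1}, {"dx": 0, "dy": 0, "dz": 1.5, "roll": 0, "grip": 9.1}, {"dx": 0, "dy": 0, "dz": 1.5, "roll": 0, "grip": 9.1}, {"dx": 0, "dy": 0, "dz": 1.5, "roll": 0, "grip": 9.1}, {"dx": 0, "dy": 0, "dz": 1.5, "roll": 0, "grip": 9.1}, {"dx": 0, "dy": 0, "dz": 1.5, "roll": 0, "grip": 9.1}, {"dx": 0, "dy": 0, "dz": 1.5, "roll": 0, "grip": 5.0}])

```text
t: 5.62
position: [0.5698, 0.1359, 0.0933]
tcp_rot: [0.721, 0.693, 0.0, 0.0]
force: [-0.5, 0.9, 1.6]
finger_gap: 0.949
```

```bash
python3 - <<'E'
from h import *
im,d,KT=snap("top"); P=cloud(d,KT)
q=P[(d>0)&(P[...,1]>.24)&(P[...,1]<.45)&(P[...,2]>.02)&(P[...,0]>.45)&(P[...,0]<.65)]; print("box",q.min(0),q.max(0))
q=P[150:230,20:125].reshape(-1,3); print(np.percentile(q[:,2],[50,90]))
im,d,KT=snap("wrist"); P=cloud(d,KT)
q=P[(d>0)&(P[...,2]>.055)&(P[...,2]<.065)&(P[...,0]>.5)&(P[...,0]<.64)&(P[...,1]>.1)&(P[...,1]<.17)]
print(len(q),cv2.minAreaRect(q[:,:2].astype(np.float32)*1000))
s=status.get_state();print(s["position"],R.from_quat(s["tcp_rot"]).as_matrix()[:,0])
E
```

```text
box [0.53363673 0.28190386 0.03570572] [0.54272392 0.34707794 0.05869235]
[0.46163906 0.51319264]
1969 ((562.4607543945312, 135.5541229248047), (13.886024475097656, 74.5520248413086), 88.29216766357422)
[0.56794309 0.1354866  0.09156454] [ 0.03848734  0.9992581  -0.00140244]
```

Emit:
send_rows(targets=[{"dx": 0, "dy": 0, "dz": 1.3, "roll": 0, "grip": 5.0}, {"dx": 0, "dy": 0, "dz": 1.3, "roll": 0, "grip": 5.0}, {"dx": 0, "dy": 0, "dz": 1.2, "roll": 0, "grip": 5.0}, {"dx": 0, "dy": 0, "dz": 1.0, "roll": 0, "grip": 5.0}, {"dx": 0, "dy": 0, "dz": 1.0, "roll": 0, "grip": 5.0}, {"dx": 0, "dy": 0, "dz": 0.7, "roll": 0, "grip": 5.0}, {"dx": 0, "dy": 0, "dz": 0, "roll": 0, "grip": 5.0}, {"dx": 0, "dy": 0, "dz": 0, "roll": 0, "grip": 3.0}])

```text
t: 6.38
position: [0.5698, 0.1358, 0.0289]
tcp_rot: [0.72, 0.694, -0.0, -0.0]
force: [-0.1, 0.3, 0.9]
finger_gap: 0.504
```

Emit:
send_rows(targets=[{"dx": 0, "dy": 0, "dz": 0, "roll": 0, "grip": 0.8}, {"dx": 0, "dy": 0, "dz": 0, "roll": 0, "grip": 0.8}, {"dx": 0, "dy": 0, "dz": 0, "roll": 0, "grip": 0.8}, {"dx": 0, "dy": 0, "dz": 0, "roll": 0, "grip": 0.8}, {"dx": 0, "dy": 0, "dz": 0, "roll": 0, "grip": 0.8}, {"dx": 0, "dy": 0, "dz": 0, "roll": 0, "grip": 0.8}, {"dx": 0, "dy": 0, "dz": 0, "roll": 0, "grip": 0.8}, {"dx": 0, "dy": 0, "dz": 0, "roll": 0, "grip": 0.8}])

```text
t: 7.05
position: [0.5699, 0.136, 0.0292]
tcp_rot: [0.72, 0.694, 0.0, 0.0]
force: [-1.0, 1.1, 2.0]
finger_gap: 0.149
```

Gripped: the gap of about 13.6 mm matches the 14 mm thickness. I slide it +2.2 cm along tool x (world +y).

Emit:
send_rows(targets=[{"dx": 0.4, "dy": 0, "dz": 0, "roll": 0, "grip": 0.8}, {"dx": 0.4, "dy": 0, "dz": 0, "roll": 0, "grip": 0.8}, {"dx": 0.4, "dy": 0, "dz": 0, "roll": 0, "grip": 0.8}, {"dx": 0.4, "dy": 0, "dz": 0, "roll": 0, "grip": 0.8}, {"dx": 0.4, "dy": 0, "dz": 0, "roll": 0, "grip": 0.8}, {"dx": 0.2, "dy": 0, "dz": 0, "roll": 0, "grip": 0.8}, {"dx": 0, "dy": 0, "dz": 0, "roll": 0, "grip": 0.8}, {"dx": 0, "dy": 0, "dz": 0, "roll": 0, "grip": 0.8}])

```text
t: 7.72
position: [0.5707, 0.1586, 0.0292]
tcp_rot: [0.72, 0.694, 0.0, 0.0]
force: [-0.3, -1.6, 6.0]
finger_gap: 0.151
```

```bash
cat > chk.py <<'E'
import sys
from h import *
s=status.get_state(); print(s["position"].round(4),s["force"].round(1))
for n in ("scene","top","wrist"):
    im,d,KT=snap(n,sys.argv[1]+n+".png"); hsv=cv2.cvtColor(im,cv2.COLOR_RGB2HSV); P=cloud(d,KT)
    m=cv2.inRange(hsv,(45,130,40),(80,255,255)); k,l,st,c=cv2.connectedComponentsWithStats(m)
    g=[]
    for i in range(1,k):
        if st[i,4]>12:
            p=atz(c[i][::-1],n,.010,KT)
            if abs(p[0]-.57)<.08 and abs(p[1]-.16)<.03: g.append(p); print(n,"green",st[i],p.round(4))
    q=P[(d>0)&(P[...,2]>.056)&(P[...,2]<.064)&(abs(P[...,0]-.57)<.06)&(abs(P[...,1]-.15)<.05)]
    if len(q)>20: print(n,len(q),cv2.minAreaRect(q[:,:2].astype(np.float32)*1000), q.mean(0))
    # white line on top of the stop: bright, unsaturated pixels at height ~61 mm
    w=(d>0)&(P[...,2]>.05)&(P[...,2]<.068)&(abs(P[...,0]-.57)<.046)&(abs(P[...,1]-.15)<.04)&(hsv[...,1]<80)&(hsv[...,2]>90)
    if w.sum()>5:
        v,u=np.nonzero(w); pts=np.array([atz((a,b),n,.061,KT) for a,b in zip(v,u)]); print(n,"white",len(pts),pts.mean(0).round(4),np.ptp(pts[:,0]).round(3),np.polyfit(pts[:,0]-.57,pts[:,1],1).round(4))
    if len(g)==2: print(n,"green mid",((g[0]+g[1])/2).round(4))
E
python3 chk.py a
```

```text
[0.5707 0.1586 0.0292] [-0.3 -1.6  6. ]
scene green [357 253   6   7  21] [0.5147 0.1614 0.01  ]
scene green [290 296  16  12  72] [0.6287 0.157  0.01  ]
scene 467 ((574.506591796875, 165.85064697265625), (32.943626403808594, 79.72557830810547), 65.81913757324219) [0.59130161 0.16122253 0.0600369 ]
scene white 101 [0.6012 0.1593 0.061 ] 0.082 [-0.0219  0.16  ]
scene green mid [0.5717 0.1592 0.01  ]
top green [168 211   3  12  35] [0.5111 0.1615 0.01  ]
top 27 ((529.6600952148438, 160.6062469482422), (13.58853816986084, 5.1856303215026855), 88.64762115478516) [0.53043313 0.16031386 0.06135987]
wrist green [253 118  12  38 456] [0.5125 0.1596 0.01  ]
wrist 3328 ((565.127685546875, 155.72486877441406), (34.93548583984375, 78.3321762084961), 75.63124084472656) [0.55838406 0.15839166 0.06105545]
wrist white 694 [0.5592 0.1585 0.061 ] 0.08 [-0.0401  0.1581]
```

Emit:
send_rows(targets=[{"dx": 0, "dy": 0, "dz": 0, "roll": 0, "grip": 4.0}, {"dx": 0, "dy": 0, "dz": 0, "roll": 0, "grip": 4.0}, {"dx": 0, "dy": 0, "dz": 0, "roll": 0, "grip": 4.0}, {"dx": 0, "dy": 0, "dz": -1.5, "roll": 0, "grip": 4.0}, {"dx": 0, "dy": 0, "dz": -2.5, "roll": 0, "grip": 4.0}, {"dx": 0, "dy": 0, "dz": -3.5, "roll": 0, "grip": 4.0}, {"dx": 0, "dy": 0, "dz": -3.5, "roll": 0, "grip": 4.0}, {"dx": 0, "dy": 0, "dz": -3.0, "roll": 0, "grip": 4.0}])

```text
t: 8.53
position: [0.5706, 0.1583, 0.1707]
tcp_rot: [0.72, 0.694, 0.0, -0.0]
force: [0.2, 0.2, -0.0]
finger_gap: 0.439
```

Emit:
send_rows(targets=[{"dx": -3.9, "dy": 0.6, "dz": 0, "roll": 0, "grip": 4.0}, {"dx": -3.9, "dy": 0.6, "dz": 0, "roll": 0, "grip": 4.0}, {"dx": -3.9, "dy": 0.6, "dz": 0, "roll": 0, "grip": 4.0}, {"dx": -3.9, "dy": 0.5, "dz": 0, "roll": 0, "grip": 4.0}, {"dx": 0, "dy": 0, "dz": 0, "roll": 0, "grip": 4.0}, {"dx": 0, "dy": 0, "dz": 0, "roll": 0, "grip": 4.0}, {"dx": 0, "dy": 0, "dz": 0, "roll": 0, "grip": 4.0}, {"dx": 0, "dy": 0, "dz": 0, "roll": 0, "grip": 4.0}])

```text
t: 9.2
position: [0.5876, 0.0024, 0.1687]
tcp_rot: [0.72, 0.694, 0.0, -0.0]
force: [1.3, -0.3, 0.5]
finger_gap: 0.44
```

```bash
python3 chk.py b; python3 - <<'E'
from h import *
for n in("wrist","top","scene"):
    im,d,KT=snap(n)
    for t in("stop_grip","clamp_grip"):
        for r in pinpoint(t,n)[:1]: print(n,t,r["score"],r["point"],atz(r["point"],n,.046,KT).round(4))
    P=cloud(d,KT); q=P[(d>0)&(P[...,2]>.055)&(P[...,2]<.065)&(abs(P[...,0]-.543)<.04)&(abs(P[...,1])<.04)]
    if len(q)>20: print(n,len(q),cv2.minAreaRect(q[:,:2].astype(np.float32)*1000))
E
```

```text
[0.5876 0.0024 0.1687] [ 1.3 -0.3  0.5]
scene green [357 250   9  10  38] [0.5109 0.1613 0.01  ]
scene green [290 295  16  13  76] [0.6283 0.157  0.01  ]
scene 685 ((571.4835205078125, 159.5026397705078), (15.251297950744629, 85.80390167236328), 88.13948822021484) [0.57406337 0.16051737 0.05984113]
scene white 198 [0.574  0.1597 0.061 ] 0.093 [-0.0199  0.1597]
scene green mid [0.5696 0.1591 0.01  ]
wrist green [404  91  10  24 158] [0.5123 0.1603 0.01  ]
wrist green [391 198   9  20 118] [0.6282 0.1563 0.01  ]
wrist 1492 ((570.1593627929688, 157.43165588378906), (15.449758529663086, 87.15392303466797), 87.67547607421875) [0.56771572 0.15653572 0.06076956]
wrist white 330 [0.567  0.1587 0.061 ] 0.087 [-0.0255  0.1586]
wrist green mid [0.5703 0.1583 0.01  ]
wrist stop_grip 0.84 [166.2, 415.5] [0.573 0.156 0.046]
wrist clamp_grip 0.92 [139.3, 262.2] [0.5416 0.0062 0.046 ]
wrist 728 ((542.4740600585938, 2.2559285163879395), (13.150120735168457, 46.05440902709961), 87.54067993164062)
top clamp_grip 0.62 [196.0, 255.7] [ 0.5444 -0.0006  0.046 ]
top 206 ((542.4257202148438, 3.4109058380126953), (12.246644020080566, 45.46818161010742), 88.64947509765625)
scene stop_grip 0.77 [254.9, 332.6] [0.5688 0.1564 0.046 ]
scene clamp_grip 0.62 [190.4, 260.1] [0.5471 0.006  0.046 ]
scene 222 ((543.91748046875, 4.0994768142700195), (14.634506225585938, 45.67948532104492), 87.044189453125)
```

View pics/bwrist.png

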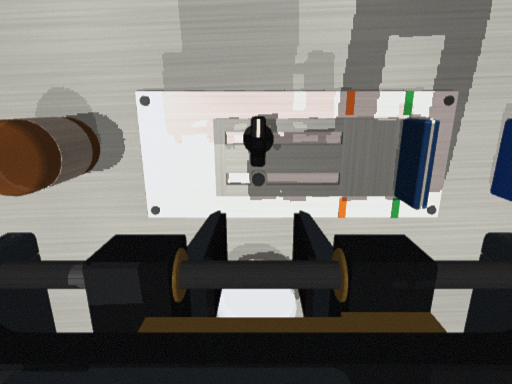

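The stop is set: in each view its white line lies within about 0.5 mm of the line between the green bars (wrist 0.1586 against 0.1583, scene 0.1597 against 0.1591). The knob is at about (0.5425, 0.003), with its bar almost parallel to the stop. Next I go over it and down.

Emit:
send_rows(targets=[{"dx": -0.1, "dy": -1.5, "dz": 1, "roll": 0, "grip": 4.0}, {"dx": 0, "dy": -1.5, "dz": 1, "roll": 0, "grip": 4.0}, {"dx": 0, "dy": -1.5, "dz": 1, "roll": 0, "grip": 4.0}, {"dx": 0, "dy": 0, "dz": 2, "roll": 0, "grip": 4.0}, {"dx": 0, "dy": 0, "dz": 2, "roll": 0, "grip": 4.0}, {"dx": 0, "dy": 0, "dz": 0, "roll": 0, "grip": 4.0}, {"dx": 0, "dy": 0, "dz": 0, "roll": 0, "grip": 4.0}, {"dx": 0, "dy": 0, "dz": 0, "roll": 0, "grip": 4.0}])

```text
t: 10.47
position: [0.5437, 0.0017, 0.0999]
tcp_rot: [0.72, 0.694, 0.001, 0.001]
force: [-0.4, 0.4, 1.2]
finger_gap: 0.439
```

```bash
python3 - <<'E'
from h import *
s=status.get_state(); x=R.from_quat(s["tcp_rot"]).as_matrix()[:,0]; print(s["position"],np.degrees(np.arctan2(x[1],x[0])),s["joints"].round(3))
im,d,KT=snap("wrist","k.png")
P=cloud(d,KT); q=P[(d>0)&(P[...,2]>.055)&(P[...,2]<.065)&(abs(P[...,0]-.543)<.04)&(abs(P[...,1])<.04)]
print(len(q),cv2.minAreaRect(q[:,:2].astype(np.float32)*1000))
E
```

```text
[0.54368051 0.00172163 0.09987037] 87.88834785506481 [-0.018  0.369  1.803 -0.     0.968 -1.552]
1074 ((542.1737670898438, 1.9785690307617188), (13.872567176818848, 45.673274993896484), 86.76124572753906)
```

Emit:
send_rows(targets=[{"dx": 0.05, "dy": -0.1, "dz": 1.5, "roll": 0.02, "grip": 4.0}, {"dx": 0, "dy": 0, "dz": 1.5, "roll": 0, "grip": 4.0}, {"dx": 0, "dy": 0, "dz": 1.5, "roll": 0, "grip": 4.0}, {"dx": 0, "dy": 0, "dz": 1.5, "roll": 0, "grip": 4.0}, {"dx": 0, "dy": 0, "dz": 1.0, "roll": 0, "grip": 4.0}, {"dx": 0, "dy": 0, "dz": 0, "roll": 0, "grip": 4.0}, {"dx": 0, "dy": 0, "dz": 0, "roll": 0, "grip": 1.0}, {"dx": 0, "dy": 0, "dz": 0, "roll": 0, "grip": 0.8}])

```text
t: 11.18
position: [0.5428, 0.0023, 0.03]
tcp_rot: [0.727, 0.687, 0.001, 0.001]
force: [-0.4, -0.2, 0.2]
finger_gap: 0.323
```

Emit:
send_rows(targets=[{"dx": 0, "dy": 0, "dz": 0, "roll": 0, "grip": 0.8}, {"dx": 0, "dy": 0, "dz": 0, "roll": 0, "grip": 0.8}, {"dx": 0, "dy": 0, "dz": 0, "roll": 0, "grip": 0.8}, {"dx": 0, "dy": 0, "dz": 0, "roll": 0, "grip": 0.8}, {"dx": 0, "dy": 0, "dz": 0, "roll": 0, "grip": 0.8}, {"dx": 0, "dy": 0, "dz": 0, "roll": 0, "grip": 0.8}, {"dx": 0, "dy": 0, "dz": 0, "roll": 0, "grip": 0.8}, {"dx": 0, "dy": 0, "dz": 0, "roll": 0, "grip": 0.8}])

```text
t: 11.85
position: [0.5424, 0.0024, 0.0298]
tcp_rot: [0.727, 0.687, 0.001, 0.0]
force: [0.2, 0.6, 6.3]
finger_gap: 0.147
```

Emit:
send_rows(targets=[{"dx": 0, "dy": 0, "dz": 0, "roll": 0.08, "grip": 0.8}, {"dx": 0, "dy": 0, "dz": 0, "roll": 0.08, "grip": 0.8}, {"dx": 0, "dy": 0, "dz": 0, "roll": 0.08, "grip": 0.8}, {"dx": 0, "dy": 0, "dz": 0, "roll": 0.08, "grip": 0.8}, {"dx": 0, "dy": 0, "dz": 0, "roll": 0.08, "grip": 0.8}, {"dx": 0, "dy": 0, "dz": 0, "roll": 0.08, "grip": 0.8}, {"dx": 0, "dy": 0, "dz": 0, "roll": 0.08, "grip": 0.8}, {"dx": 0, "dy": 0, "dz": 0, "roll": 0.08, "grip": 0.8}])

```text
t: 12.52
position: [0.5423, 0.0022, 0.0298]
tcp_rot: [0.907, 0.422, 0.001, 0.001]
force: [-0.6, -0.1, 6.1]
finger_gap: 0.156
```

Emit:
send_rows(targets=[{"dx": 0, "dy": 0, "dz": 0, "roll": 0.08, "grip": 0.8}, {"dx": 0, "dy": 0, "dz": 0, "roll": 0.08, "grip": 0.8}, {"dx": 0, "dy": 0, "dz": 0, "roll": 0.08, "grip": 0.8}, {"dx": 0, "dy": 0, "dz": 0, "roll": 0.08, "grip": 0.8}, {"dx": 0, "dy": 0, "dz": 0, "roll": 0.08, "grip": 0.8}, {"dx": 0, "dy": 0, "dz": 0, "roll": 0.08, "grip": 0.8}, {"dx": 0, "dy": 0, "dz": 0, "roll": 0.08, "grip": 0.8}, {"dx": 0, "dy": 0, "dz": 0, "roll": 0.04, "grip": 0.8}])

```text
t: 13.18
position: [0.5421, 0.002, 0.0298]
tcp_rot: [0.991, 0.135, 0.0, 0.0]
force: [-1.8, -0.9, 6.6]
finger_gap: 0.154
```

```bash
python3 - <<'E'
from h import *
s=status.get_state(); x=R.from_quat(s["tcp_rot"]).as_matrix()[:,0]; print(s["t"],s["position"],np.degrees(np.arctan2(x[1],x[0])),s["joints"].round(3),s["force"],s["wrist_torque"],s["joint_torque"][5])
E
```

```text
13.1833 [0.54210854 0.00203255 0.02975206] 15.548501272579797 [-1.700e-02  4.520e-01  1.884e+00 -1.000e-03  8.040e-01 -2.880e-01] [-1.82945224 -0.93070716  6.55937655] [-0.10040544  0.14877589  0.06181464] -0.04914499819278717
```

Emit:
send_rows(targets=[{"dx": 0, "dy": 0, "dz": 0, "roll": 0.02, "grip": 0.8}, {"dx": 0, "dy": 0, "dz": 0, "roll": 0.02, "grip": 0.8}, {"dx": 0, "dy": 0, "dz": 0, "roll": 0.02, "grip": 0.8}, {"dx": 0, "dy": 0, "dz": 0, "roll": 0.02, "grip": 0.8}, {"dx": 0, "dy": 0, "dz": 0, "roll": 0.02, "grip": 0.8}, {"dx": 0, "dy": 0, "dz": 0, "roll": 0.02, "grip": 0.8}, {"dx": 0, "dy": 0, "dz": 0, "roll": 0.02, "grip": 0.8}, {"dx": 0, "dy": 0, "dz": 0, "roll": 0, "grip": 0.8}])

```text
t: 13.85
position: [0.542, 0.002, 0.0298]
tcp_rot: [0.998, 0.067, 0.0, 0.0]
force: [-1.3, -0.1, 6.0]
finger_gap: 0.15
```

```bash
cat > st.py <<'E'
from h import *
s=status.get_state(); x=R.from_quat(s["tcp_rot"]).as_matrix()[:,0]; print(s["t"],s["position"],np.degrees(np.arctan2(x[1],x[0])),s["joints"].round(3),s["force"],s["wrist_torque"],s["joint_torque"][5])
E
python3 st.py
```

```text
13.85 [0.54203783 0.00200745 0.02975162] 7.716749606833505 [-1.700e-02  4.520e-01  1.885e+00 -1.000e-03  8.040e-01 -1.510e-01] [-1.33425253 -0.05612238  6.01546244] [-0.11219692  0.13730401  0.1196454 ] 0.30223955400288105
```

Emit:
send_rows(targets=[{"dx": 0, "dy": 0, "dz": 0, "roll": 0.02, "grip": 0.8}, {"dx": 0, "dy": 0, "dz": 0, "roll": 0.02, "grip": 0.8}, {"dx": 0, "dy": 0, "dz": 0, "roll": 0.02, "grip": 0.8}, {"dx": 0, "dy": 0, "dz": 0, "roll": 0.02, "grip": 0.8}, {"dx": 0, "dy": 0, "dz": 0, "roll": 0, "grip": 0.8}, {"dx": 0, "dy": 0, "dz": 0, "roll": 0, "grip": 0.8}, {"dx": 0, "dy": 0, "dz": 0, "roll": 0, "grip": 0.8}, {"dx": 0, "dy": 0, "dz": 0, "roll": 0, "grip": 0.8}])

```text
t: 14.52
position: [0.5421, 0.0018, 0.0298]
tcp_rot: [1.0, 0.03, 0.0, 0.001]
force: [-1.8, -0.2, 6.0]
finger_gap: 0.17
```

```bash
python3 st.py
```

```text
14.5167 [0.54208313 0.00176856 0.02975703] 3.4119349618679897 [-0.017  0.452  1.884 -0.003  0.804 -0.074] [-1.7889408  -0.2139907   6.02816444] [-0.05012889  0.12443434  1.21304715] 1.2139205262064934
```

The wrist torque rose to 1.2 N m, well above the 0.08 N m friction, so the knob is at its hard stop. I release it, lift off and check.

Emit:
send_rows(targets=[{"dx": 0, "dy": 0, "dz": 0, "roll": 0, "grip": 4.0}, {"dx": 0, "dy": 0, "dz": 0, "roll": 0, "grip": 4.0}, {"dx": 0, "dy": 0, "dz": 0, "roll": 0, "grip": 4.0}, {"dx": 0, "dy": 0, "dz": 0, "roll": 0, "grip": 4.0}, {"dx": 0, "dy": 0, "dz": -1.5, "roll": 0, "grip": 4.0}, {"dx": 0, "dy": 0, "dz": -2.5, "roll": 0, "grip": 4.0}, {"dx": 0, "dy": 0, "dz": -3.0, "roll": 0, "grip": 4.0}, {"dx": 0, "dy": 0, "dz": -3.5, "roll": 0, "grip": 4.0}])

```text
t: 15.18
position: [0.5404, 0.0023, 0.1336]
tcp_rot: [1.0, 0.027, -0.002, -0.0]
force: [0.7, 0.4, 0.6]
finger_gap: 0.439
```

Emit:
send_rows(targets=[{"dx": 0, "dy": 0, "dz": -2.5, "roll": 0, "grip": 4.0}, {"dx": -3, "dy": 0, "dz": -2.0, "roll": 0, "grip": 4.0}, {"dx": -3, "dy": 0, "dz": 0, "roll": 0, "grip": 4.0}, {"dx": -3, "dy": 0, "dz": 0, "roll": 0, "grip": 4.0}, {"dx": -3, "dy": 0, "dz": 0, "roll": 0, "grip": 4.0}, {"dx": 0, "dy": 0, "dz": 0, "roll": 0, "grip": 4.0}, {"dx": 0, "dy": 0, "dz": 0, "roll": 0, "grip": 4.0}, {"dx": 0, "dy": 0, "dz": 0, "roll": 0, "grip": 4.0}])

```text
t: 15.85
position: [0.4229, -0.0042, 0.1792]
tcp_rot: [1.0, 0.027, 0.001, 0.0]
force: [-0.2, 0.3, 1.3]
finger_gap: 0.435
```

```bash
python3 chk.py f; python3 - <<'E'
from h import *
for n in("wrist","top","scene"):
    im,d,KT=snap(n)
    P=cloud(d,KT); q=P[(d>0)&(P[...,2]>.055)&(P[...,2]<.065)&(abs(P[...,0]-.543)<.04)&(abs(P[...,1])<.04)]
    if len(q)>20: print(n,len(q),cv2.minAreaRect(q[:,:2].astype(np.float32)*1000))
im=cv2.imread("pics/fscene.png")[130:330,150:420]; cv2.imwrite("pics/fs.png",cv2.resize(im,None,fx=2.9,fy=2.9))
E
```

```text
[ 0.4229 -0.0042  0.1792] [-0.2  0.3  1.3]
scene green [357 250   9  10  38] [0.5109 0.1613 0.01  ]
scene green [290 296  16  12  75] [0.6288 0.157  0.01  ]
scene 680 ((571.898681640625, 159.47312927246094), (15.033686637878418, 85.00103759765625), 87.87013244628906) [0.57408885 0.16048738 0.05984975]
scene white 238 [0.5749 0.1589 0.061 ] 0.093 [-0.0227  0.159 ]
scene green mid [0.5698 0.1592 0.01  ]
top green [169 150   4  12  36] [0.6258 0.1569 0.01  ]
top green [168 211   3  12  35] [0.5111 0.1615 0.01  ]
top 406 ((569.9678344726562, 159.53741455078125), (14.666915893554688, 85.8305435180664), 87.71588134765625) [0.56896828 0.15908965 0.06090557]
top white 117 [0.571  0.1599 0.061 ] 0.085 [-0.0394  0.1599]
top green mid [0.5684 0.1592 0.01  ]
wrist green [345  17  24  10 176] [0.5129 0.1599 0.01  ]
wrist green [458  29  23   9 122] [0.6315 0.1553 0.01  ]
wrist 1941 ((569.8944091796875, 158.16062927246094), (14.78221607208252, 88.3432388305664), 87.90609741210938) [0.56855393 0.1573374  0.0609845 ]
wrist white 521 [0.5695 0.1591 0.061 ] 0.089 [-0.026  0.159]
wrist green mid [0.5722 0.1576 0.01  ]
wrist 635 ((542.0868530273438, 2.3224716186523438), (14.512349128723145, 45.7572021484375), 7.3769850730896)
top 205 ((542.19580078125, 3.8314075469970703), (13.857160568237305, 45.67261505126953), 8.053980827331543)
scene 225 ((543.2565307617188, 4.140876770019531), (15.34600830078125, 46.11592102050781), 9.806682586669922)
```

View pics/fs.png

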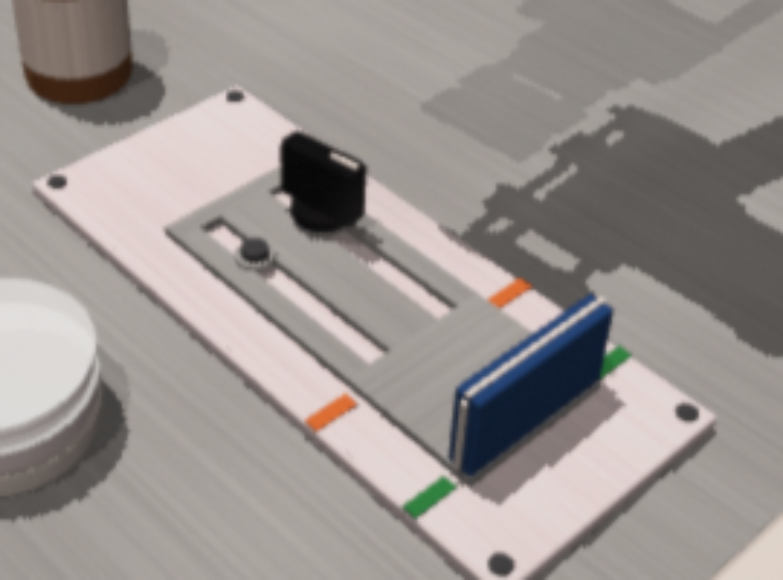

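The stop's line is level with the green bars, and the knob bar stands at 7.4–8.1° (top and wrist), where a tight knob should be at 7.7°. The gripper is clear and open. I hand the job in.

```bash
python3 -c "
from h import *
print(robot.finish_job())"
```

```text
the job is handed in; nothing more can be done
None
```

I slid the blue stop about 22.5 mm to the green mark and let it go. Then I turned the bar knob clockwise to its hard stop, released it, raised the gripper clear and handed the job in at about 16 s.

**Stop position:** In the final pictures the stop is 0 to +0.7 mm from the green line in the scene and top views. In the wrist view it is +0.5 mm by the stop's outline and about +1.4 mm by its white line. That last reading is the one that disagrees, and the wrist picture was oblique by then.

**Knob:** The wrist torque rose to 1.2 N m at the end of the turn, against 0.08 N m of friction. Afterwards the top and wrist views put the bar at 7.4–8.1°, where 7.7° is expected when tight. The scene view read 9.8° and is the coarsest of the three.

The force readings at the end of each move never passed about 7 N, and the gripper was touching nothing when I handed in.

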